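# Brace the rivet jar and unscrew its tight cap

### The arm

A 7-joint arm with a two-finger parallel gripper is mounted at the origin on the work surface. World frame = base frame: x ahead of the robot, y to its left, z up, the work surface at z = 0. Lengths are in m, angles in rad, forces in N, time in s.
With the tool pointing down it reaches from about 0.4 to 0.85 m from the base axis. Payload 6.9 kg.
Tool frame: the origin (TCP) lies at the very end of the fingers, on their centre line; the grasp point (between the pads) lies 19 mm behind it; z points along the fingers, y is the direction in which the jaws open and shut (so a half turn about z gives the same grasp; the last joint's range is limited). The gripper opens to 85 mm and grips with 20 to 120 N. Pads are 22 mm wide; open, the fingers measure 114 mm over their backs; the gripper's body (76 mm by 85 mm) begins 54 mm behind the grasp point. The pads swing forward as they close: fully open they stand 13 mm farther back than shut.
Start: joints at [1.409, 0.507, -0.238, 1.5, 0.126, 1.149, -0.155], TCP at [0.165, -0.603, 0.231] pointing down, gripper open.
Joint ranges: [-3.08, 3.08], [-0.24, 2.05], [-1.43, 1.35], [0, 2.5], [-1.52, 4.66], [0.17, 1.96], [-2.89, 2.89]. Speed limits (rad/s): [2.39, 2.39, 3.14, 3.14, 3.14, 3.14, 3.14].

### API

Orientations are given as a 3x3 rotation matrix whose columns are the frame's x, y, z axes.
In Python, from bench import readout, capture, camera_params, bot gives the robot as it stands. The module is installed in compiled form; this text tells all that it offers.
- The arm moves only by the tool step_arm, never from a script. Its argument "rows" is a list of rows, each a list of 5 numbers: the shift along the tool's x, y, z in m, then the turn about the tool's z in rad, then the opening, from -1 (shut) to 1 (fully open). A call has 1 to 20 rows; each row is the pose to reach, as a shift and turn from the pose commanded when the call began, along the tool's axes at that moment; what a row does not reach only later rows make up. A row lasts 1/10 s, in which the tool goes at most 50 mm and 8.59 degrees, less where a joint would pass 70% of its speed; a pose out of reach is approached as far as the arm can. A call with a gripper value outside its range is refused whole. The fingers move at their own pace and stop on an object; "force" is the grip in N (left out, the last holds). Time passes only in rows, so rows that repeat a pose let the fingers close. It gives the time, the measured TCP pose, the force and the opening at its end, in the units of the state.
- readout.observe(): the state, without advancing time (a new reading comes with each control period).
- capture(name): name is "scene" or "top" or "wrist"; returns (picture, depth): 480x640x3 uint8, blue, green, red; 480x640 float32, m along the optical axis (not along the pixel's ray), 0 where there is no reading.
- camera_params(name): a dict with "fovy" (degrees; the focal length in pixels is half the picture's height over the tangent of half this angle, whatever the lens; pixels are square), "cx", "cy" (the principal point, pixels), "xyz" and "rotation" of the camera in the world; the wrist camera has in their place "mount" (4x4, takes a point from camera to tool coordinates, whose origin is the TCP and whose axes are the flange's). Camera axes: x right, y down, z forward; pixel columns grow to the right and rows downward; lengths in m; the calibration is good to about 2 mm. A picture is of the moment at which its call begins: read the wrist's pose just before it. camera_params takes no time and is no camera call.
- bot.finish_job(): hands the job in, once; it reports no verdict.
The state is a dict: "clock": time; "qpos": joint angles; "qd": joint speeds; "effort": joint torques, N m; "eef_pos": TCP position; "orientation": TCP orientation; "force": force on the tool from outside, world axes, zero at the start; "moment": the same for the moment, N m; "gripper_width": opening from 0.0 (shut) to 1.0 (fully open).
Only numpy, scipy, OpenCV 4.12 (cv2) and the standard library are available. Lean on these libraries where they do the work, as an engineer would, in place of code of your own. Each camera call takes 0.05 s, during which the arm holds its last target.

### The job

Stand the square glass rivet jar, cap still on, down in the square pocket of the wooden bracing block so that it cannot turn. Then unscrew its tight cap anticlockwise (seen from above), stop turning as soon as the threads let go, and lift the cap straight up to about 2 cm above the mouth of the jar, which stays fully down in the pocket. Finish still holding the cap there, level over the jar; do not put it down, and leave the other things on the slab where they are.

Things in the scene. Friction and masses are not known exactly. Their poses are not given: they have to be found in the camera images.
- jar_center (a point): Centre of the loose clear glass jar, 35 mm above its underside. Body 62 x 62 mm square, 70 mm high to the flat shoulder; round neck (47 mm over its threads) with glass rim at 88 mm, springy seal on it. About 0.32 kg, and may be carried by its cap. z up the jar's axis, x and y square to its sides. Unbraced, it turns along with its cap.
- cap_center (a point): Centre of the round knurled aluminium screw cap, half-way up: 56 mm across, 24 mm high, 45 g; z up its axis. Screwed on, it lies 85 mm above the jar's underside (cap from 73 to 97 mm, 3 mm clear of the shoulder). Turning it takes up to about 0.7 N m; the seal pushes it up with about 9 N until it is free.
- cap_mark (a point): Small raised pip on the cap's flat top, 21 mm from the axis along the cap's x; with the cap tight it lies towards the jar's x. Turned anticlockwise from above (positive about z) the cap rises 2 mm and is let go after about 62 degrees; from 65 to 135 degrees it lifts straight off, beyond 140 it meets the next thread.
- brace_pocket (a point): Centre of the pocket floor in the wooden bracing block (130 x 130 x 35 mm, fixed to the slab). The square pocket is 67 x 67 mm, 25 mm deep, with a 5 mm chamfer round its mouth; its floor is 10 mm above the slab. z up, x and y square to its walls. The jar fits any of four ways round; seated, its centre is 35 mm above this point.
- mallet: Bystander: wooden mallet lying on the slab, head 110 x 64 mm across, handle 230 mm long along its y axis; origin under the head.
- punches: Bystander: open tin 90 x 140 x 30 mm with six steel punches; origin at the centre of its underside.
- pie_plate: Bystander: empty aluminium pie plate 150 mm across and 25 mm high; origin at the centre of its underside.
- ybox_lid (a joint): Bystander: flip-top lid of the yellow plastic box (120 x 170 x 78 mm, fixed to the slab at the robot's left); 0 rad shut, grows as it opens.
Things that resemble listed ones, but are neither listed nor needed, are in the scene too. Leave any turquoise look-alike of the part that bears brace_pocket alone. Leave any yellow look-alike of the part that bears cap_center alone.

How it is judged:
By the outcome, as a careful person would: the job done as asked, in the order asked, and still so for the second after the job is handed in, while the arm keeps its last pose, push and grip.
It also fails if it takes over 38 s, if anything falls off the work surface, if the arm or the gripper's body presses on something with over 40 N, if the wrist force passes 120 N, or if a joint passes its speed limit or range.

## Working session

There is one attempt and no reset: what is moved stays moved. The work goes in short steps, Python scripts to look and compute and a tool call to move; the robot and the scene stay as the last step left them, time stands still between calls to the robot, and variables do not carry over. Pictures are saved under pics/ and viewed, and the job is handed in when it is done.

Besides the shell and the picture viewer there is one more tool, called after "Call:" as name([rows], argument=value, ...), one row to a line, values as JSON. step_arm: Moves the arm, as the interface text tells. Its arguments: {"type":"object","properties":{"rows":{"type":"array"},"force":{"type":"number"}},"required":["rows"]}

```bash
mkdir -p pics; cat > h.py <<'E'
import numpy as np, cv2
from bench import readout, capture, camera_params, bot
np.set_printoptions(precision=4,suppress=True)
def cam(name,st=None):
    p=camera_params(name); f=240/np.tan(np.radians(p["fovy"])/2)
    if "mount" in p:
        T=np.eye(4);T[:3,:3]=np.array(st["orientation"]).reshape(3,3);T[:3,3]=st["eef_pos"]
        M=T@np.array(p["mount"]).reshape(4,4);R,t=M[:3,:3],M[:3,3]
    else: R,t=np.array(p["rotation"]).reshape(3,3),np.array(p["xyz"])
    return f,p["cx"],p["cy"],R,t
def ray(c,uv):
    f,cx,cy,R,t=c; uv=np.atleast_2d(uv).astype(float)
    d=np.c_[(uv[:,0]-cx)/f,(uv[:,1]-cy)/f,np.ones(len(uv))]
    return t,d@R.T
def onplane(c,uv,z):
    t,d=ray(c,uv); return t+d*((z-t[2])/d[:,2])[:,None]
def proj(c,P):
    f,cx,cy,R,t=c; q=(np.atleast_2d(P)-t)@R
    return np.c_[q[:,0]/q[:,2]*f+cx,q[:,1]/q[:,2]*f+cy]
E
python3 - <<'E'
from h import *
s=readout.observe()
print({k:np.array(v) for k,v in s.items()})
for n in("scene","top"):
    im,d=capture(n); cv2.imwrite(f"pics/{n}0.png",im); np.save(f"{n}0.npy",d); print(n,camera_params(n), (d==0).mean())
print(camera_params("wrist"))
E
```

```text
{'clock': array(0.), 'qpos': array([ 1.4095,  0.5083, -0.2375,  1.5011,  0.1257,  1.1489, -0.1548]), 'qd': array([ 0.0001,  0.0015,  0.0002,  0.0026,  0.0016, -0.0017, -0.0005]), 'effort': array([ -0.    , -62.0593,  -2.1866, -24.9649,   0.0127,   0.0121,
         0.    ]), 'eef_pos': array([ 0.1646, -0.6024,  0.2304]), 'orientation': array([[ 0.9646,  0.2637, -0.0005],
       [ 0.2637, -0.9646,  0.0017],
       [-0.    , -0.0018, -1.    ]]), 'force': array([0.7681, 0.0108, 0.1733]), 'moment': array([ 0.0047,  0.0042, -0.015 ]), 'gripper_width': array(0.9997)}
scene {'fovy': 50.15589405503416, 'cx': 326.0999016016389, 'cy': 239.3747065087078, 'xyz': array([1.2722, 0.0503, 1.3007]), 'rotation': array([[-0.0872,  0.8497, -0.52  ],
       [ 0.9961,  0.0793, -0.0375],
       [ 0.0094, -0.5213, -0.8533]])} 0.003876953125
top {'fovy': 56.397918927507554, 'cx': 327.7612814268018, 'cy': 239.28030905380803, 'xyz': array([0.4357, 0.0039, 1.1455]), 'rotation': array([[ 0.0183, -0.9956,  0.0918],
       [-0.9998, -0.0185, -0.0019],
       [ 0.0036, -0.0918, -0.9958]])} 0.0037760416666666667
{'fovy': 58.00643982640179, 'cx': 324.7738442373715, 'cy': 239.69877545461338, 'mount': array([[-0.0011, -0.9628, -0.2703,  0.0683],
       [ 1.    , -0.0009, -0.0006, -0.0004],
       [ 0.0003, -0.2703,  0.9628, -0.1435],
       [ 0.    ,  0.    ,  0.    ,  1.    ]])}
```

View pics/scene0.png

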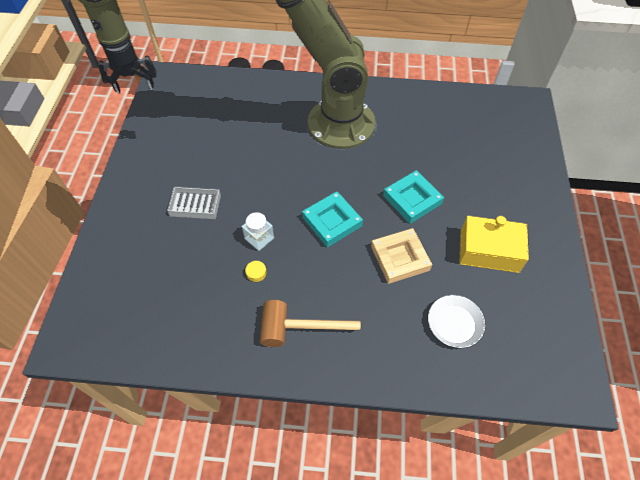

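View pics/top0.png

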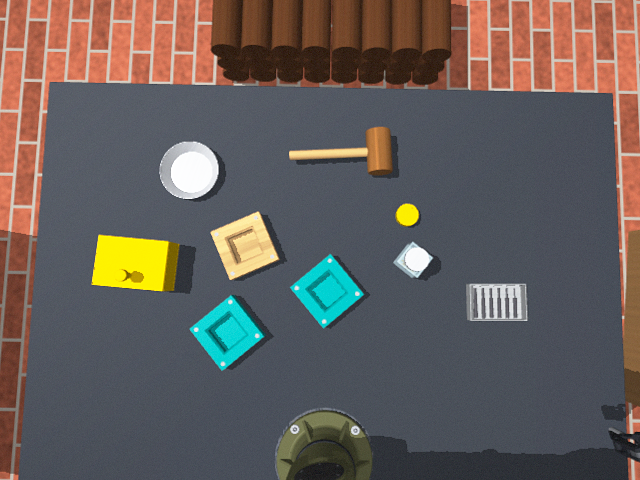

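The scene view shows the jar at (257,231) with its cap at (256,222), and the wooden block at (401,255). In the top view the cap is at (416,259) and the wooden block at (245,245). Next I measure them in crops.

```bash
python3 - <<'E'
from h import *
t=cv2.imread("pics/top0.png"); s=cv2.imread("pics/scene0.png")
a=cv2.resize(t[225:295,380:450],None,fx=5.5,fy=5.5,interpolation=cv2.INTER_CUBIC)
b=cv2.resize(s[200:270,222:292],None,fx=5.5,fy=5.5,interpolation=cv2.INTER_CUBIC)
cv2.imwrite("pics/cropjar.png",np.hstack([a,b]))
a=cv2.resize(t[205:285,205:285],None,fx=4.9,fy=4.9,interpolation=cv2.INTER_CUBIC)
b=cv2.resize(s[215:295,360:440],None,fx=4.9,fy=4.9,interpolation=cv2.INTER_CUBIC)
cv2.imwrite("pics/cropblk.png",np.hstack([a,b]))
# wooden block mask: orange-beige
for n,im,box in(("top",t,(205,205,290,285)),("scene",s,(365,220,440,290))):
    hsv=cv2.cvtColor(im,cv2.COLOR_BGR2HSV)
    m=cv2.inRange(hsv,(8,50,60),(28,200,255)); k=np.zeros_like(m);x0,y0,x1,y1=box;k[y0:y1,x0:x1]=m[y0:y1,x0:x1]
    c=max(cv2.findContours(k,0,2)[0],key=cv2.contourArea); h=cv2.convexHull(c)
    r=cv2.minAreaRect(c); print(n,r,cv2.contourArea(h))
    C=cam(n)
    P=onplane(C,h[:,0,:],0.035)[:,:2].astype(np.float32); rr=cv2.minAreaRect(P); print("plane",rr)
    # cap: bright white
    m=cv2.inRange(im,(215,215,215),(255,255,255));k[:]=0
    x0,y0,x1,y1=(395,240,440,280) if n=="top" else (240,205,275,235)
    k[y0:y1,x0:x1]=m[y0:y1,x0:x1]
    c=max(cv2.findContours(k,0,1)[0],key=cv2.contourArea); e=cv2.fitEllipse(c); print("cap",e, onplane(C,[e[0]],0.097), cv2.minEnclosingCircle(onplane(C,c[:,0],0.097)[:,:2].astype(np.float32)))
E
```

```text
top ((244.36001586914062, 245.47999572753906), (53.93992614746094, 54.619022369384766), 67.16634368896484) 2910.5
plane ((0.5192951560020447, 0.20866182446479797), (0.13492119312286377, 0.1346244513988495), 24.35016441345215)
cap ((414.8743896484375, 258.8537292480469), (22.27095603942871, 28.403228759765625), 86.33928680419922) [[ 0.4901 -0.2032  0.097 ]] ((0.48734909296035767, -0.20000134408473969), 0.03657460957765579)
scene ((401.2500305175781, 254.75), (47.11793899536133, 52.49380874633789), 71.56504821777344) 2198.5
plane ((0.5316224694252014, 0.21052275598049164), (0.14586655795574188, 0.1429729461669922), 24.350645065307617)
cap ((255.16668701171875, 220.68319702148438), (15.354959487915039, 21.195907592773438), 78.9272689819336) [[ 0.4959 -0.2063  0.097 ]] ((0.4975804090499878, -0.21043342351913452), 0.033021170645952225)
```

View pics/cropjar.png

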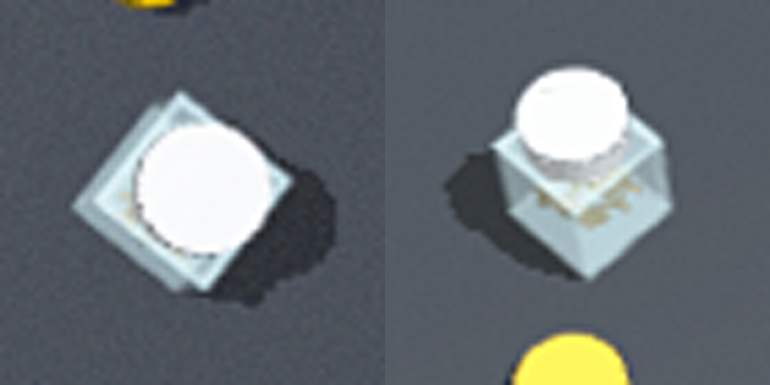

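View pics/cropblk.png

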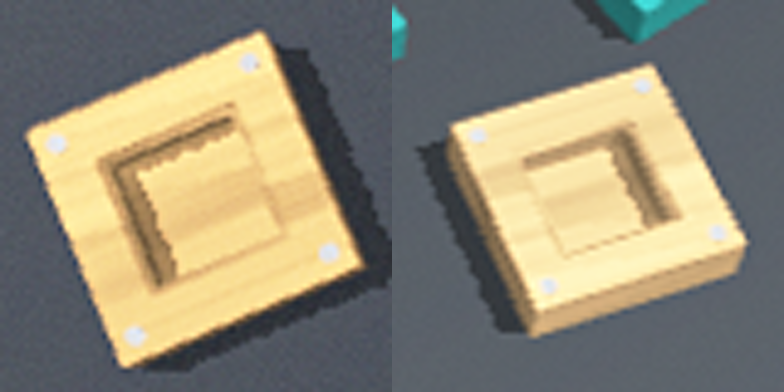

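```bash
python3 - <<'E'
from h import *
s=readout.observe()
im,d=capture("wrist"); cv2.imwrite("pics/w0.png",im)
p=camera_params("wrist");f=240/np.tan(np.radians(p["fovy"])/2);M=np.array(p["mount"])
v,u=np.mgrid[:480,:640]; P=np.stack([(u-p["cx"])/f*d,(v-p["cy"])/f*d,d],-1)@M[:3,:3].T+M[:3,3]
m=(d>0)&(P[...,2]<0.03)
for sgn in(1,-1):
    q=P[m&(P[...,1]*sgn>0)]; print(len(q),q.min(0) if len(q) else 0,q.max(0) if len(q) else 0)
C=cam("wrist",s)
# jar yaw from depth-free corner estimates at shoulder height in top view
t=cam("top"); uv=np.array([[180,92],[292,182],[208,290],[97,200]])/5.5+[380,225]-0.4
Q=onplane(t,uv,0.07); print(Q, Q.mean(0)); e=np.roll(Q,-1,0)-Q; print(np.linalg.norm(e,axis=1),np.degrees(np.arctan2(e[:,1],e[:,0]))%90)
E
```

```text
26664 [-0.0117  0.0001 -0.0946] [ 0.0203  0.0694 -0.0133]
27855 [-0.0119 -0.0719 -0.0947] [ 0.0204 -0.0001 -0.0134]
[[ 0.5337 -0.2024  0.07  ]
 [ 0.4951 -0.2514  0.07  ]
 [ 0.4473 -0.2147  0.07  ]
 [ 0.4856 -0.1661  0.07  ]] [ 0.4904 -0.2086  0.07  ]
[0.0624 0.0603 0.0618 0.0602] [51.7907 52.4038 51.7125 52.9754]
```

View pics/w0.png

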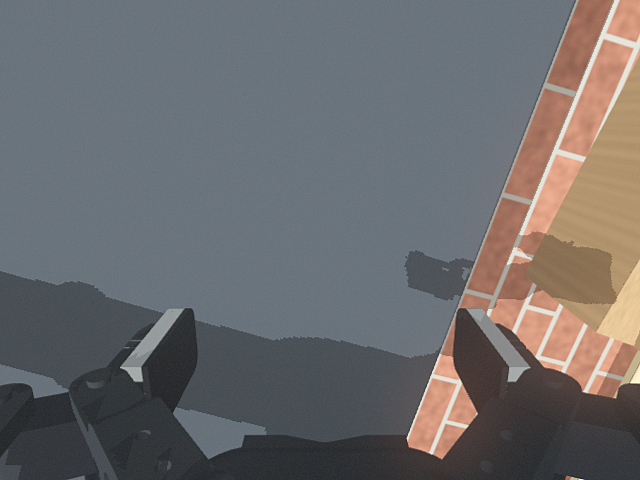

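Fingers open to 13 mm behind the TCP, as stated. The jar yaw is about 52° (mod 90) and the block yaw about 24.35°. Now I move above the jar.

Call:
step_arm([
  [0.035,-0.025,0,0,1],
  [0.07,-0.05,0,0,1],
  [0.105,-0.075,0,0,1],
  [0.14,-0.1,0,0,1],
  [0.175,-0.125,0,0,1],
  [0.21,-0.15,0,0,1],
  [0.245,-0.175,0,0,1],
  [0.28,-0.2,0,0,1],
  [0.315,-0.223,0,0,1],
  [0.35,-0.247,0,0,1],
  [0.385,-0.272,0,0,1],
  [0.41,-0.29,0,0,1],
  [0.4195,-0.2965,0,0,1],
  [0.4195,-0.2965,0,0,1],
  [0.4195,-0.2965,0,0,1],
  [0.4195,-0.2965,0,0,1],
])

```text
clock: 1.75
eef_pos: [0.49, -0.2081, 0.2311]
orientation: [[0.965, 0.261, -0.001], [0.261, -0.965, -0.001], [-0.001, 0.0, -1.0]]
force: [0.1, -1.2, 0.2]
gripper_width: 0.999
```

```bash
python3 - <<'E'
from h import *
s=readout.observe(); print(s["eef_pos"],s["qpos"])
im,d=capture("wrist"); cv2.imwrite("pics/w1.png",im)
C=cam("wrist",s)
hsv=cv2.cvtColor(im,cv2.COLOR_BGR2HSV)
# cap: via depth near cap top height
f,cx,cy,R,t=C
v,u=np.mgrid[:480,:640]; P=np.stack([(u-cx)/f*d,(v-cy)/f*d,d],-1)@R.T+t
m=((abs(P[...,2]-0.097)<0.004)&(np.hypot(P[...,0]-.49,P[...,1]+.207)<.06)).astype(np.uint8)
c=max(cv2.findContours(m,0,1)[0],key=cv2.contourArea)
Q=onplane(C,c[:,0],0.097)[:,:2].astype(np.float32); print(cv2.minEnclosingCircle(Q), np.median(P[...,2][m>0])); e=cv2.fitEllipse(c); print(e,onplane(C,[e[0]],.097))
E
```

```text
[ 0.49   -0.2081  0.2311] [ 0.6116  0.374  -0.3656  1.7424  0.152   1.0536 -1.1132]
((0.4913558065891266, -0.207481250166893), 0.028431447222828865) 0.09791659709717454
((325.4158630371094, 222.27296447753906), (81.93661499023438, 83.53874206542969), 88.34194946289062) [[ 0.4921 -0.2075  0.097 ]]
```

View pics/w1.png

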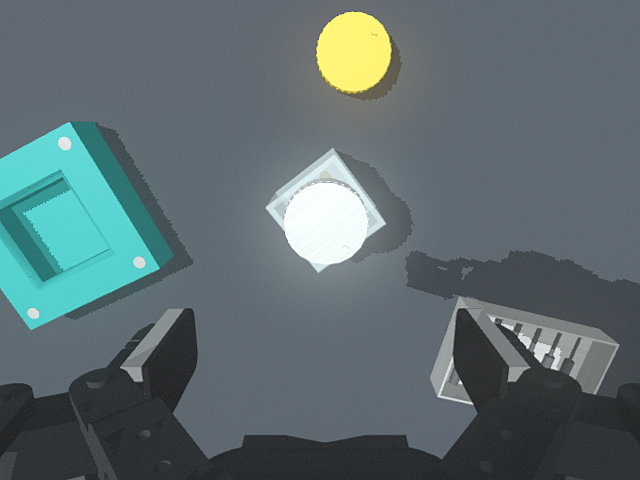

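```bash
python3 - <<'E'
from h import *
s=readout.observe(); C=cam("wrist",s)
im=cv2.imread("pics/w1.png")
cv2.imwrite("pics/w1c.png",cv2.resize(im[140:285,255:400],None,fx=4,fy=4,interpolation=cv2.INTER_CUBIC))
Q=onplane(C,[[333.5,150],[266.5,208],[318,272],[385.5,224]],.07); e=np.roll(Q,-1,0)-Q
print(Q.mean(0),np.linalg.norm(e,axis=1),np.degrees(np.arctan2(e[:,1],e[:,0]))%90)
p=onplane(C,[[346.5,248]],.098)[0]-[.4917,-.2075,0.098]; print(p,np.degrees(np.arctan2(p[1],p[0])))
E
```

```text
[ 0.4915 -0.208   0.07  ] [0.0628 0.0609 0.0613 0.0648] [55.5473 52.0752 52.01   50.8628]
[-0.0126 -0.018  -0.    ] -125.01808803996225
```

View pics/w1c.png

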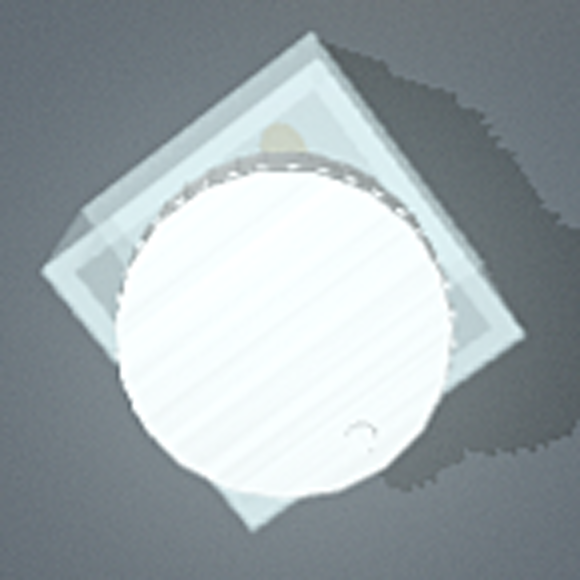

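```bash
python3 - <<'E'
from h import *
s=readout.observe(); C=cam("wrist",s)
uv=np.array([[320,58],[42,270],[255,530],[525,335]])/4+[254.6,139.6]
Q=onplane(C,uv,.07); e=np.roll(Q,-1,0)-Q
print(Q,Q.mean(0),np.linalg.norm(e,axis=1),np.degrees(np.arctan2(e[:,1],e[:,0]))%90)
d=Q[2]-Q[0];print((np.degrees(np.arctan2(d[1],d[0]))-45)%90);d=Q[3]-Q[1];print((np.degrees(np.arctan2(d[1],d[0]))-45)%90)
R=s["orientation"];print(R.T@(np.array([.4915,-.2077,0])-s["eef_pos"]))
E
```

```text
[[ 0.5345 -0.2027  0.07  ]
 [ 0.4856 -0.1645  0.07  ]
 [ 0.4477 -0.214   0.07  ]
 [ 0.4966 -0.2516  0.07  ]] [ 0.4911 -0.2082  0.07  ] [0.062  0.0623 0.0616 0.0619] [52.0733 52.5785 52.4427 52.2277]
52.439243359556286
52.222438218949364
[ 0.0016 -0.0001  0.2312]
```

Call:
step_arm([
  [0.0015,0,0.03,0,1],
  [0.0015,0,0.06,0,1],
  [0.0015,0,0.09,0,1],
  [0.0015,0,0.12,0,1],
  [0.0015,0,0.145,0,1],
  [0.0015,0,0.156,0,1],
  [0.0015,0,0.16,0,1],
  [0.0015,0,0.16,0,1],
  [0.0015,0,0.16,0,0.3],
  [0.0015,0,0.16,0,0],
  [0.0015,0,0.16,0,-1],
  [0.0015,0,0.16,0,-1],
  [0.0015,0,0.16,0,-1],
  [0.0015,0,0.16,0,-1],
  [0.0015,0,0.16,0,-1],
  [0.0015,0,0.16,0,-1],
  [0.0015,0,0.16,0,-1],
], force=80)

```text
clock: 3.5
eef_pos: [0.4939, -0.2069, 0.0728]
orientation: [[0.965, 0.263, 0.003], [0.263, -0.965, -0.002], [0.002, 0.003, -1.0]]
force: [-0.0, -1.6, 6.1]
gripper_width: 0.63
```

Call:
step_arm([
  [0,0,-0.01,0,-1],
  [0,0,-0.03,0,-1],
  [0,0,-0.06,0,-1],
  [0,0,-0.09,0,-1],
  [0,0,-0.12,0,-1],
  [0,0,-0.12,0,-1],
])

```text
clock: 4.1
eef_pos: [0.4945, -0.2061, 0.1956]
orientation: [[0.965, 0.264, 0.006], [0.264, -0.965, -0.002], [0.005, 0.004, -1.0]]
force: [1.1, -1.3, -3.6]
gripper_width: 0.629
```

```bash
python3 - <<'E'
from h import *
s=readout.observe(); print(s["eef_pos"],s["force"],s["moment"],s["gripper_width"])
im,_=capture("wrist"); cv2.imwrite("pics/w2.png",im)
t=cv2.imread("pics/top0.png"); s=cv2.imread("pics/scene0.png")
def rep(n,uv,z):
    Q=onplane(cam(n),uv,z); e=np.roll(Q,-1,0)-Q
    print(n,Q.mean(0),np.linalg.norm(e,axis=1),np.degrees(np.arctan2(e[:,1],e[:,0]))%90)
rep("top",np.array([[262,30],[362,265],[125,368],[27,133]])/4.9+[204.6,204.6],.035)
rep("scene",np.array([[260,65],[352,243],[138,308],[58,126]])/4.9+[359.6,214.6],.035)
# screws
for n,im,o in(("top",t,(205,205)),("scene",s,(360,215))):
    c=im[o[1]:o[1]+80,o[0]:o[0]+80].astype(int); m=((c.min(2)>185)).astype(np.uint8)
    k,l,st,ce=cv2.connectedComponentsWithStats(m); print(n,[(tuple(ce[i].round(1)),st[i,4]) for i in range(1,k)])
    g=[ce[i] for i in range(1,k) if st[i,4]>=4]
    if len(g)==4:
        g=np.array(g); a=np.arctan2(*(g-g.mean(0)).T); rep(n,g[np.argsort(a)]+o,.035)
E
```

```text
[ 0.4945 -0.2061  0.1956] [ 1.0923 -1.312  -3.5721] [-0.0735 -0.05   -0.004 ] 0.6285414993371992
top [0.5198 0.2092 0.035 ] [0.131  0.1297 0.13   0.13  ] [24.5745 24.6501 24.7189 25.1019]
scene [0.5232 0.2107 0.035 ] [0.1284 0.1327 0.1266 0.1307] [24.211  23.664  23.2846 24.453 ]
top [((np.float64(50.1), np.float64(12.4)), np.int32(15)), ((np.float64(11.1), np.float64(28.7)), np.int32(16)), ((np.float64(66.5), np.float64(51.1)), np.int32(15)), ((np.float64(27.2), np.float64(68.2)), np.int32(15))]
top [0.5199 0.2103 0.035 ] [0.1068 0.1055 0.1057 0.1049] [24.1796 24.6423 24.5291 24.0534]
scene [((np.float64(50.6), np.float64(16.9)), np.int32(11)), ((np.float64(17.0), np.float64(27.0)), np.int32(13)), ((np.float64(59.6), np.float64(35.7)), np.int32(23)), ((np.float64(65.0), np.float64(39.0)), np.int32(1)), ((np.float64(29.0), np.float64(44.0)), np.int32(1)), ((np.float64(60.0), np.float64(44.3)), np.int32(3)), ((np.float64(65.7), np.float64(46.3)), np.int32(23)), ((np.float64(53.0), np.float64(47.0)), np.int32(1)), ((np.float64(56.0), np.float64(46.0)), np.int32(1)), ((np.float64(60.0), np.float64(47.0)), np.int32(1)), ((np.float64(30.5), np.float64(49.0)), np.int32(2)), ((np.float64(42.3), np.float64(55.2)), np.int32(142)), ((np.float64(70.0), np.float64(48.0)), np.int32(1)), ((np.float64(25.0), np.float64(51.0)), np.int32(1)), ((np.float64(27.0), np.float64(50.0)), np.int32(1))]
```

View pics/w2.png

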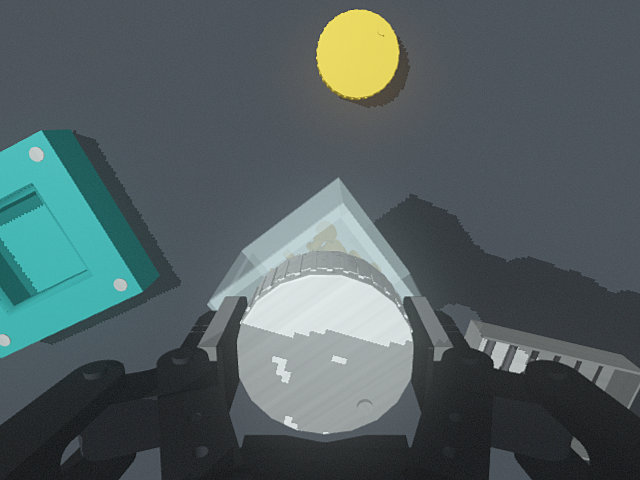

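```bash
python3 - <<'E'
from h import *
s=readout.observe(); C=cam("wrist",s); R=s["orientation"];e=s["eef_pos"]
zt=e[2]+.0242
Q=onplane(C,[[238,345],[413,345],[325,275],[325,434],[362,404]],zt); T=(Q-e)@R; print(T)
im=cv2.imread("pics/w2.png")
cv2.imwrite("pics/w2c.png",cv2.resize(im[170:330,195:435],None,fx=3.3,fy=3.3,interpolation=cv2.INTER_CUBIC))
tgt=np.array([.5207,.21,e[2]]); 
for a in(62.1,):
    R2=cv2.Rodrigues(np.array([0,0,np.radians(a)]))[0]@R
    print(R2, R.T@(tgt-e), R.T@(tgt-R2@[.12,0,0]-e))
E
```

```text
[[ 0.0013 -0.0272 -0.0243]
 [ 0.0011  0.0266 -0.0241]
 [ 0.024  -0.0004 -0.0241]
 [-0.0312 -0.0005 -0.0243]
 [-0.0199  0.0114 -0.0242]]
[[ 0.2183  0.9759  0.0027]
 [ 0.9759 -0.2183  0.0023]
 [ 0.0029  0.0022 -1.    ]] [ 0.136  -0.394  -0.0005] [ 0.0799 -0.2879 -0.0001]
```

View pics/w2c.png

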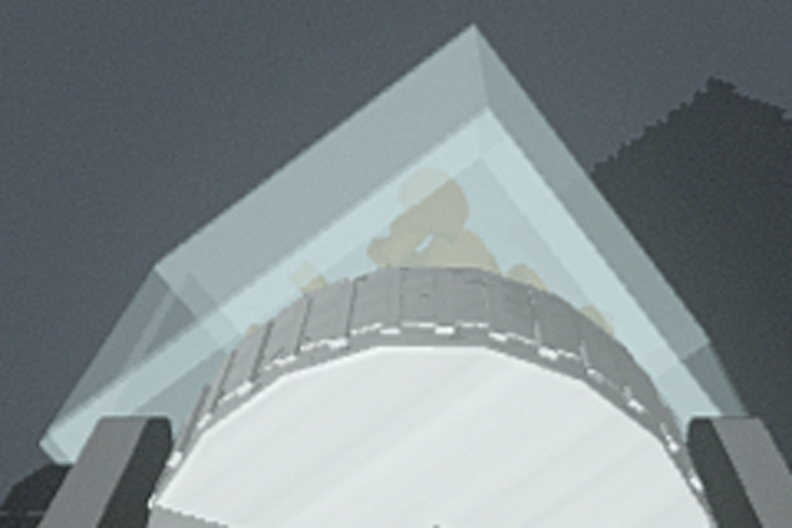

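```bash
python3 - <<'E'
from h import *
s=readout.observe(); C=cam("wrist",s); R=s["orientation"];e=s["eef_pos"]
o=np.array([194.6,169.6])
zb=e[2]-.0728
B=onplane(C,np.array([[155,265],[475,25],[708,340]])/3.3+o,zb); S=onplane(C,np.array([[42,445],[487,108]])/3.3+o,zb+.07)
for X in(B,S):
    d=np.diff(X,axis=0); print(np.linalg.norm(d,axis=1),np.degrees(np.arctan2(d[:,1],d[:,0]))%90)
c=(B[0]+B[2])/2; print("base centre in tool",(c-e)@R)
print("tool yaw",np.degrees(np.arctan2(R[1,0],R[0,0])))
E
```

```text
[0.063  0.0632] [52.2039 52.0882]
[0.0619] [52.952]
base centre in tool [-0.0043  0.0001  0.0728]
tool yaw 15.290276073220173
```

Call:
step_arm([
  [0.004,-0.014,0,-0.05,-1],
  [0.012,-0.043,0,-0.15,-1],
  [0.02,-0.072,0,-0.26,-1],
  [0.028,-0.1,0,-0.37,-1],
  [0.036,-0.13,0,-0.48,-1],
  [0.044,-0.158,0,-0.59,-1],
  [0.052,-0.187,0,-0.7,-1],
  [0.06,-0.216,0,-0.81,-1],
  [0.068,-0.245,0,-0.92,-1],
  [0.075,-0.27,0,-1.02,-1],
  [0.079,-0.284,0,-1.07,-1],
  [0.08,-0.288,0,-1.085,-1],
  [0.08,-0.288,0,-1.085,-1],
  [0.08,-0.288,0,-1.085,-1],
  [0.08,-0.288,0,-1.085,-1],
])

```text
clock: 5.65
eef_pos: [0.494, 0.0915, 0.1911]
orientation: [[0.22, 0.975, -0.0], [0.975, -0.22, -0.001], [-0.001, -0.0, -1.0]]
force: [-0.5, -0.0, -3.6]
gripper_width: 0.631
```

```bash
python3 - <<'E'
from h import *
s=readout.observe(); R=s["orientation"]; print(s["clock"],s["eef_pos"],s["qpos"],s["force"],np.degrees(np.arctan2(R[1,0],R[0,0])),R)
im,d=capture("wrist"); cv2.imwrite("pics/w3.png",im)
E
```

```text
5.65 [0.494  0.0915 0.1911] [ 0.2557  0.4166 -0.6959  1.8734  0.3215  0.9664 -0.8058] [-0.4999 -0.0051 -3.6062] 77.28266107071242 [[ 0.2201  0.9755 -0.0004]
 [ 0.9755 -0.2201 -0.0009]
 [-0.0009 -0.0002 -1.    ]]
```

View pics/w3.png

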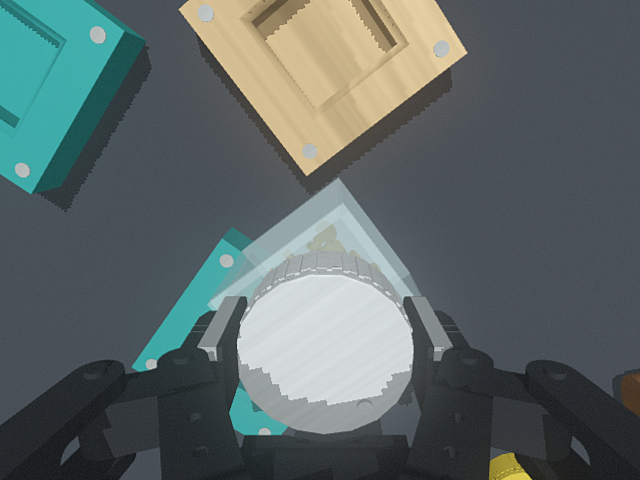

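```bash
python3 - <<'E'
from h import *
s=readout.observe(); R=s["orientation"];e=s["eef_pos"];C=cam("wrist",s)
im=cv2.imread("pics/w3.png"); P=[]
for (u,v) in((205,13),(441,48),(309,151)):
    x0,y0=u-12,max(v-12,0);c=im[y0:v+12,x0:u+12].astype(int)
    m=((c.max(2)-c.min(2))<28).astype(np.uint8)
    k,l,st,ce=cv2.connectedComponentsWithStats(m); i=1+np.argmin([np.hypot(*(ce[j]-[12,v-y0])) for j in range(1,k)]) ; print(ce[i]+[x0,y0],st[i,4]); P.append(ce[i]+[x0,y0])
Q=onplane(C,np.array(P),.035); c=(Q[0]+Q[1])/2
print(Q,"centre",c)
for a,b in((2,0),(2,1)):
    d=Q[b]-Q[a]; print(np.linalg.norm(d),np.degrees(np.arctan2(d[1],d[0]))%90)
d=Q[1]-Q[0];print("diag",np.linalg.norm(d),(np.degrees(np.arctan2(d[1],d[0]))-45)%90)
o=np.array([194.6,169.6]);
cv2.imwrite("pics/w3c.png",cv2.resize(im[170:330,195:435],None,fx=3.3,fy=3.3,interpolation=cv2.INTER_CUBIC))
E
```

```text
[205.3478  12.6652] 230
[441.0288  48.2788] 208
[309.1792 150.763 ] 173
[[0.4498 0.2374 0.035 ]
 [0.5908 0.1843 0.035 ]
 [0.4937 0.1403 0.035 ]] centre [0.5203 0.2109 0.035 ]
0.1065304924433314 24.322440617019566
0.10658080521714933 24.38975636664343
diag 0.15060389905443497 24.369641173080737
```

View pics/w3c.png

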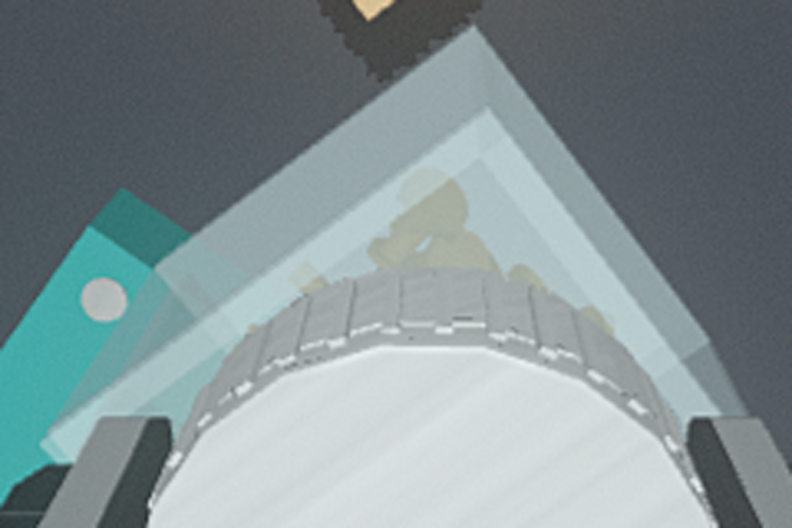

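Call:
step_arm([
  [0.02,0,0,-0.003,-1],
  [0.055,0,0,-0.003,-1],
  [0.09,-0.0006,0,-0.003,-1],
  [0.115,-0.0006,0.02,-0.003,-1],
  [0.1265,-0.0006,0.04,-0.003,-1],
  [0.1265,-0.0006,0.055,-0.003,-1],
  [0.1265,-0.0006,0.06,-0.003,-1],
  [0.1265,-0.0006,0.06,-0.003,-1],
  [0.1265,-0.0006,0.06,-0.003,-1],
  [0.1265,-0.0006,0.06,-0.003,-1],
])

```text
clock: 6.7
eef_pos: [0.5215, 0.2164, 0.1323]
orientation: [[0.215, 0.977, 0.002], [0.977, -0.215, 0.0], [0.001, 0.001, -1.0]]
force: [0.6, 0.0, -3.3]
gripper_width: 0.634
```

```bash
python3 - <<'E'
from h import *
s=readout.observe(); R=s["orientation"]; e=s["eef_pos"];print(s["clock"],e,s["qpos"],s["force"],np.degrees(np.arctan2(R[1,0],R[0,0])),R)
print("jar base centre", e+R@[-.004,0,.0728], "tool shift to fix",R.T@(np.array([.5203,.2109,0.0828])-(e+R@[-.004,0,0])))
im,d=capture("wrist"); cv2.imwrite("pics/w4.png",im)
t,_=capture("top"); s,_=capture("scene")
a=cv2.resize(t[190:290,195:295],None,fx=4,fy=4,interpolation=cv2.INTER_CUBIC)
b=cv2.resize(s[195:295,350:450],None,fx=4,fy=4,interpolation=cv2.INTER_CUBIC)
cv2.imwrite("pics/ts4.png",np.hstack([a,b]))
E
```

```text
6.7 [0.5215 0.2164 0.1323] [-0.0259  0.5705 -0.6429  1.7964  0.4219  0.9139 -1.0724] [ 0.5799  0.0363 -3.2573] 77.56633916445121 [[ 0.2153  0.9765  0.0016]
 [ 0.9765 -0.2153  0.0004]
 [ 0.0008  0.0015 -1.    ]]
jar base centre [0.5207 0.2125 0.0595] tool shift to fix [-0.0016 -0.      0.0495]
```

View pics/w4.png

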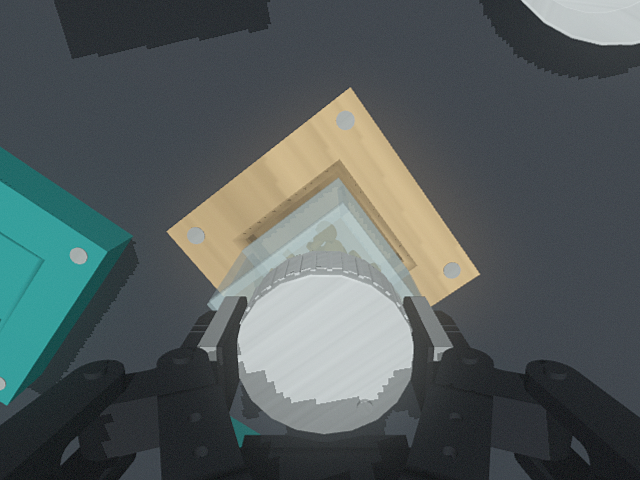

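View pics/ts4.png

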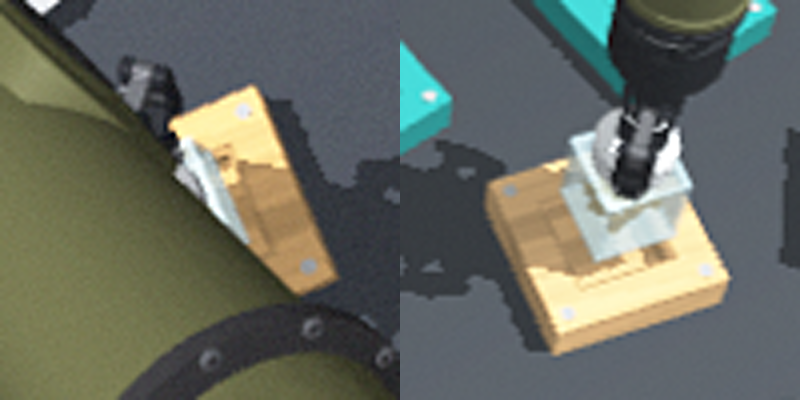

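```bash
python3 - <<'E'
from h import *
s=readout.observe(); R=s["orientation"];e=s["eef_pos"];C=cam("wrist",s)
im=cv2.imread("pics/w4.png"); P=[]
for (u,v) in((196,235),(451,270),(345,120)):
    x0,y0=u-12,v-12;c=im[y0:v+12,x0:u+12].astype(int)
    m=((c.max(2)-c.min(2))<30).astype(np.uint8)
    k,l,st,ce=cv2.connectedComponentsWithStats(m); i=1+np.argmin([np.hypot(*(ce[j]-12)) for j in range(1,k)]) ; P.append(ce[i]+[x0,y0]); print(P[-1],st[i,4])
Q=onplane(C,np.array(P),.035); c=(Q[0]+Q[1])/2
d=Q[1]-Q[0];yaw=(np.degrees(np.arctan2(d[1],d[0]))-45)%90;print("centre",c,"diag",np.linalg.norm(d),yaw)
B=onplane(C,np.array([[155,265],[475,25],[708,340]])/3.3+[194.6,169.6],e[2]-.0728)
j=(B[0]+B[2])/2; d=B[2]-B[0]; print("jar",j,(np.degrees(np.arctan2(d[1],d[0]))-45)%90); 
print("tool shift",(c-j)@R)
cv2.imwrite("pics/w4c.png",cv2.resize(im[150:310,195:435],None,fx=3.3,fy=3.3,interpolation=cv2.INTER_CUBIC))
E
```

```text
[195.477  235.2218] 239
[451.6425 270.    ] 221
[345.0245 119.993 ] 286
centre [0.5196 0.2101 0.035 ] diag 0.1505775678456823 24.41676854436915
jar [0.5207 0.2128 0.0592] 24.379750400689332
tool shift [-0.0029 -0.0005  0.0242]
```

View pics/w4c.png

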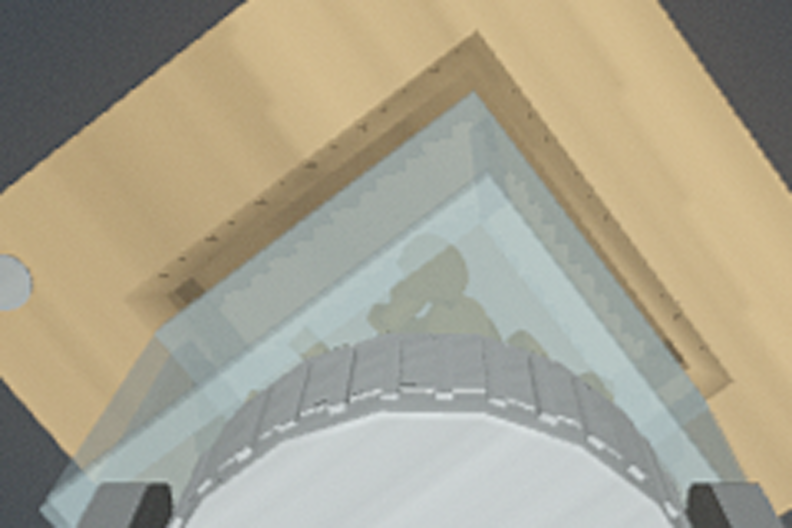

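Call:
step_arm([
  [-0.0023,-0.0003,0.004,0,-1],
  [-0.0023,-0.0003,0.012,0,-1],
  [-0.0023,-0.0003,0.02,0,-1],
  [-0.0023,-0.0003,0.026,0,-1],
  [-0.0023,-0.0003,0.032,0,-1],
  [-0.0023,-0.0003,0.037,0,-1],
  [-0.0023,-0.0003,0.041,0,-1],
  [-0.0023,-0.0003,0.044,0,-1],
  [-0.0023,-0.0003,0.046,0,-1],
  [-0.0023,-0.0003,0.046,0,-1],
  [-0.0023,-0.0003,0.046,0,-1],
])

```text
clock: 7.95
eef_pos: [0.5202, 0.2145, 0.0855]
orientation: [[0.214, 0.977, 0.0], [0.977, -0.214, 0.0], [0.0, 0.0, -1.0]]
force: [-0.8, 0.6, -3.7]
gripper_width: 0.629
```

Call:
step_arm([
  [0,0,0.001,0,-1],
  [0,0,0.002,0,-1],
  [0,0,0.003,0,-1],
  [0,0,0.0035,0,-1],
  [0,0,0.0035,0,-1],
  [0,0,0.0035,0,-1],
])

```text
clock: 8.55
eef_pos: [0.5208, 0.2144, 0.0828]
orientation: [[0.215, 0.977, 0.002], [0.977, -0.215, 0.0], [0.0, 0.002, -1.0]]
force: [-1.1, -1.7, 5.9]
gripper_width: 0.63
```

```bash
python3 - <<'E'
from h import *
s=readout.observe(); print(s["clock"],s["eef_pos"],s["force"],s["moment"])
im,d=capture("wrist"); cv2.imwrite("pics/w5.png",im)
E
```

```text
8.55 [0.5208 0.2144 0.0828] [-1.0557 -1.7392  5.8761] [-0.3938  0.2342 -0.0393]
```

View pics/w5.png

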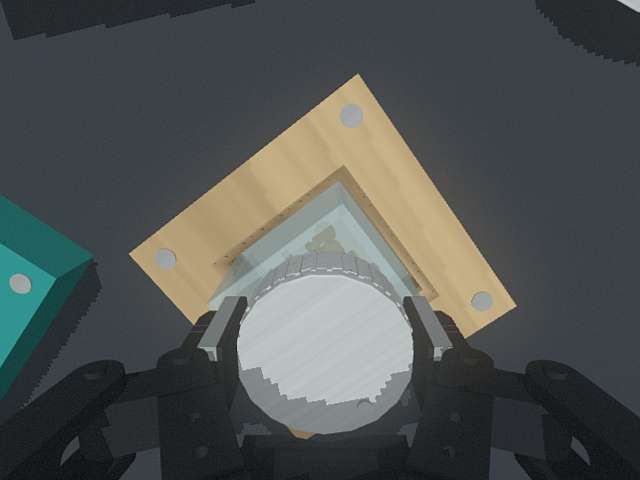

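The jar is seated: the vertical force reversed exactly at the floor height, and the picture shows the body down inside the pocket at (330,240). Next I unscrew about the cap's axis, which lies 4 mm off the TCP along -x.

Call:
step_arm([
  [0,0,0,0,-1],
  [0,0,0,0,-1],
  [0,-0.0003,-0.0001,-0.07,-1],
  [0,-0.0006,-0.0003,-0.14,-1],
  [-0.0001,-0.0008,-0.0004,-0.21,-1],
  [-0.0002,-0.0011,-0.0005,-0.28,-1],
  [-0.0002,-0.0014,-0.0006,-0.35,-1],
  [-0.0003,-0.0016,-0.0008,-0.42,-1],
  [-0.0005,-0.0019,-0.0009,-0.49,-1],
  [-0.0006,-0.0021,-0.001,-0.56,-1],
  [-0.0008,-0.0024,-0.0012,-0.63,-1],
  [-0.0009,-0.0026,-0.0013,-0.7,-1],
  [-0.0011,-0.0028,-0.0014,-0.77,-1],
  [-0.0013,-0.003,-0.0015,-0.84,-1],
  [-0.0015,-0.0032,-0.0017,-0.91,-1],
  [-0.0018,-0.0033,-0.0018,-0.98,-1],
  [-0.0018,-0.0033,-0.0018,-0.98,-1],
  [-0.0018,-0.0033,-0.0018,-0.98,-1],
], force=110)

```text
clock: 10.4
eef_pos: [0.5175, 0.2145, 0.085]
orientation: [[-0.692, 0.722, 0.003], [0.722, 0.692, 0.002], [-0.001, 0.003, -1.0]]
force: [0.1, -0.4, 7.3]
gripper_width: 0.627
```

```bash
python3 - <<'E'
from h import *
s=readout.observe(); R=s["orientation"]; print(s["clock"],s["eef_pos"],s["qpos"],s["force"],s["moment"],s["gripper_width"],np.degrees(np.arctan2(R[1,0],R[0,0])))
im,d=capture("wrist"); cv2.imwrite("pics/w6.png",im)
E
```

```text
10.4 [0.5175 0.2145 0.085 ] [ 0.0997  0.6977 -0.8768  1.8578  0.6758  0.9105 -0.3356] [ 0.1131 -0.351   7.3035] [-0.0133  0.1474  0.0226] 0.6270284767757397 133.78204671329044
```

View pics/w6.png

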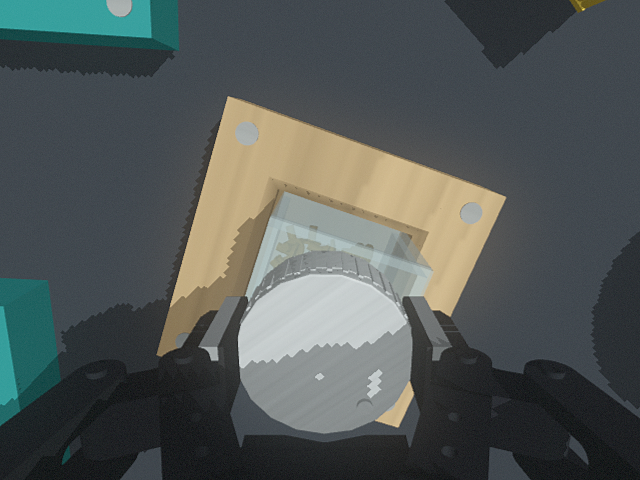

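```bash
python3 - <<'E'
from h import *
im=cv2.imread("pics/w6.png")
cv2.imwrite("pics/w6c.png",cv2.resize(im[165:305,235:445],None,fx=3.8,fy=3.8,interpolation=cv2.INTER_CUBIC))
E
```

```text
(no output)
```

View pics/w6c.png

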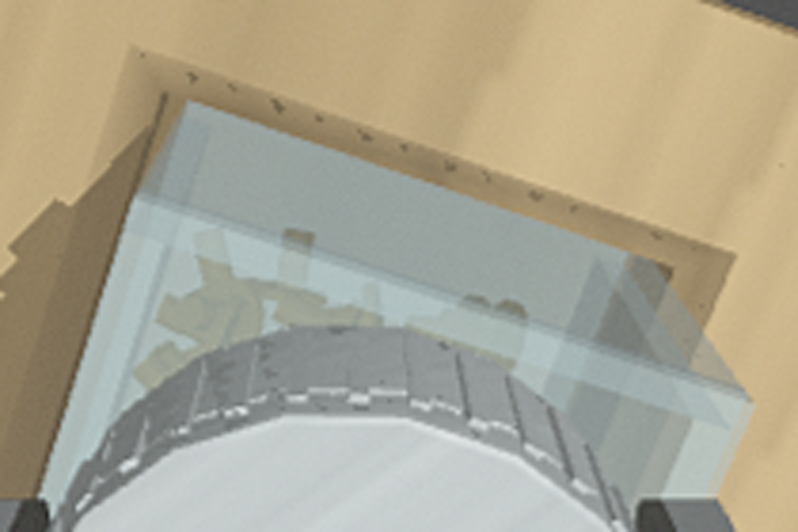

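```bash
python3 - <<'E'
from h import *
s=readout.observe(); C=cam("wrist",s); o=[234.6,164.6]
for uv,z in(([[138,193],[752,402]],.08),([[135,45],[735,253]],.035)):
    Q=onplane(C,np.array(uv)/3.8+o,z); d=Q[1]-Q[0]; print(Q[0],np.linalg.norm(d),np.degrees(np.arctan2(d[1],d[0]))%90)
uv=onplane(C,[[228,97],[505,197]],.035);d=uv[1]-uv[0];print(np.linalg.norm(d),np.degrees(np.arctan2(d[1],d[0]))%90)
E
```

```text
[0.4788 0.2276 0.08  ] 0.061643455819858736 24.26040419990663
[0.4696 0.2295 0.035 ] 0.07641900745198629 24.389863485330732
0.13001284993453951 24.3950361250276
```

Call:
step_arm([
  [0,-0.0002,-0.0001,-0.05,-1],
  [0,-0.0004,-0.0002,-0.1,-1],
  [0,-0.0004,-0.0002,-0.1,-1],
  [0,-0.0004,-0.0002,-0.1,-1],
])

```text
clock: 10.85
eef_pos: [0.5172, 0.2142, 0.0852]
orientation: [[-0.76, 0.649, 0.003], [0.649, 0.76, 0.002], [-0.001, 0.003, -1.0]]
force: [-0.2, 0.5, 7.6]
gripper_width: 0.616
```

```bash
python3 - <<'E'
from h import *
s=readout.observe(); R=s["orientation"]; print(s["clock"],s["eef_pos"],s["force"],s["moment"],s["gripper_width"],np.degrees(np.arctan2(R[1,0],R[0,0])))
E
```

```text
10.85 [0.5172 0.2142 0.0852] [-0.1516  0.5212  7.649 ] [-0.1062  0.0369  0.0139] 0.6162431093015666 139.5066483499451
```

Call:
step_arm([
  [0,-0.0001,-0.0001,-0.03,-1],
  [0,-0.0002,-0.0001,-0.055,-1],
  [0,-0.0003,-0.0002,-0.075,-1],
  [0,-0.0003,-0.0002,-0.075,-1],
  [0,-0.0003,-0.0002,-0.075,-1],
])

```text
clock: 11.35
eef_pos: [0.5169, 0.214, 0.0854]
orientation: [[-0.807, 0.591, 0.003], [0.591, 0.807, 0.002], [-0.001, 0.003, -1.0]]
force: [-0.5, -0.5, 6.2]
gripper_width: 0.625
```

```bash
python3 - <<'E'
from h import *
s=readout.observe(); R=s["orientation"]; print(s["clock"],s["eef_pos"],s["force"],s["moment"],s["gripper_width"],np.degrees(np.arctan2(R[1,0],R[0,0])))
im,d=capture("wrist"); cv2.imwrite("pics/w7.png",im)
E
```

```text
11.35 [0.5169 0.214  0.0854] [-0.5019 -0.4636  6.2181] [-0.0405  0.1176  0.0271] 0.6247744905705571 143.802066673624
```

View pics/w7.png

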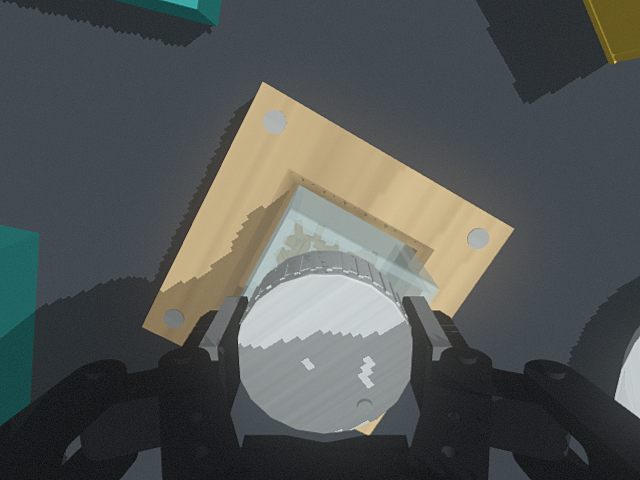

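Call:
step_arm([
  [0,0,-0.001,0,-1],
  [0,0,-0.002,0,-1],
  [0,0,-0.003,0,-1],
  [0,0,-0.004,0,-1],
  [0,0,-0.004,0,-1],
])

```text
clock: 11.9
eef_pos: [0.5162, 0.2128, 0.088]
orientation: [[-0.807, 0.591, 0.0], [0.591, 0.807, 0.0], [-0.0, 0.0, -1.0]]
force: [1.7, 1.1, -0.3]
gripper_width: 0.62
```

```bash
python3 - <<'E'
from h import *
s=readout.observe(); R=s["orientation"]; print(s["clock"],s["eef_pos"],s["force"],s["moment"],s["gripper_width"],np.degrees(np.arctan2(R[1,0],R[0,0])))
E
```

```text
11.9 [0.5162 0.2128 0.088 ] [ 1.6567  1.1458 -0.2606] [-0.0075 -0.3209 -0.0057] 0.6197085744744314 143.7868439976501
```

Call:
step_arm([
  [0,0,-0.001,0,-1],
  [0,0,-0.003,0,-1],
  [0,0,-0.005,0,-1],
  [0,0,-0.007,0,-1],
  [0,0,-0.009,0,-1],
  [0,0,-0.012,0,-1],
  [0,0,-0.015,0,-1],
  [0,0,-0.018,0,-1],
  [0,0,-0.021,0,-1],
  [0,0,-0.024,0,-1],
  [0,0,-0.027,0,-1],
  [0,0,-0.029,0,-1],
  [0,0,-0.03,0,-1],
  [0,0,-0.03,0,-1],
  [0,0,-0.03,0,-1],
])

```text
clock: 13.4
eef_pos: [0.5159, 0.2128, 0.1179]
orientation: [[-0.807, 0.591, -0.0], [0.591, 0.807, -0.0], [0.0, -0.0, -1.0]]
force: [0.1, -0.0, -0.4]
gripper_width: 0.623
```

```bash
python3 - <<'E'
from h import *
s=readout.observe(); R=s["orientation"]; e=s["eef_pos"]; print(s["clock"],e,s["force"],s["moment"],s["gripper_width"],np.degrees(np.arctan2(R[1,0],R[0,0])))
print("cap axis",e+R@[-.004,0,0])
im,d=capture("wrist"); cv2.imwrite("pics/w8.png",im)
t,_=capture("top"); s,_=capture("scene"); cv2.imwrite("pics/scene8.png",s); cv2.imwrite("pics/top8.png",t)
cv2.imwrite("pics/scene8c.png",cv2.resize(s[180:300,340:460],None,fx=5,fy=5,interpolation=cv2.INTER_CUBIC))
E
```

```text
13.4 [0.5159 0.2128 0.1179] [ 0.1182 -0.0177 -0.3916] [ 0.04   -0.0506 -0.0088] 0.623474981956068 143.79489933041376
cap axis [0.5192 0.2105 0.1179]
```

View pics/w8.png

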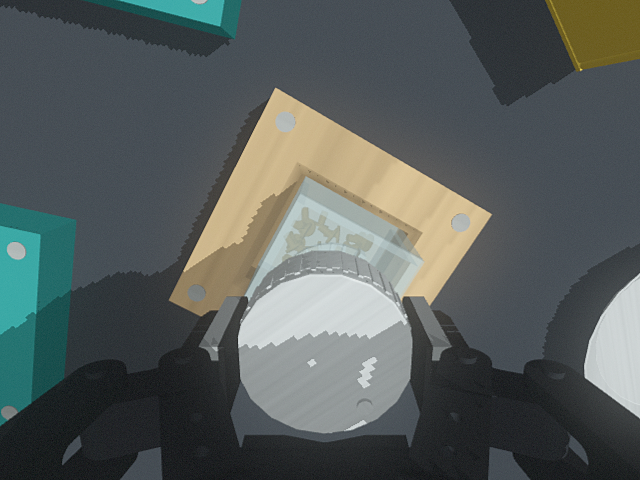

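View pics/scene8c.png

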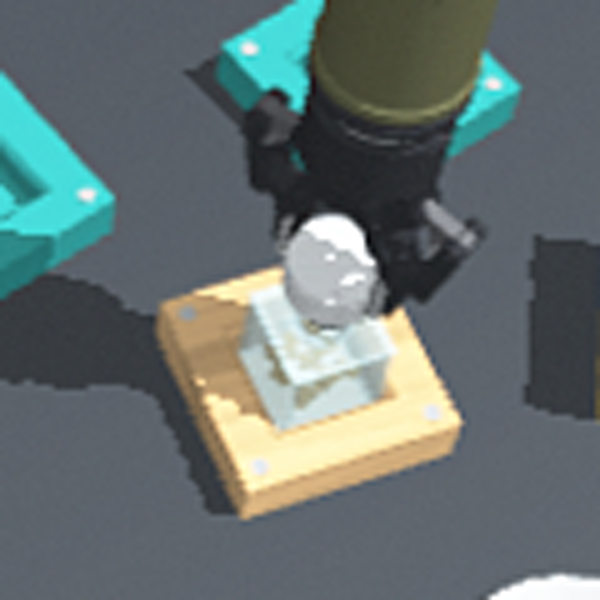

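View pics/scene8.png

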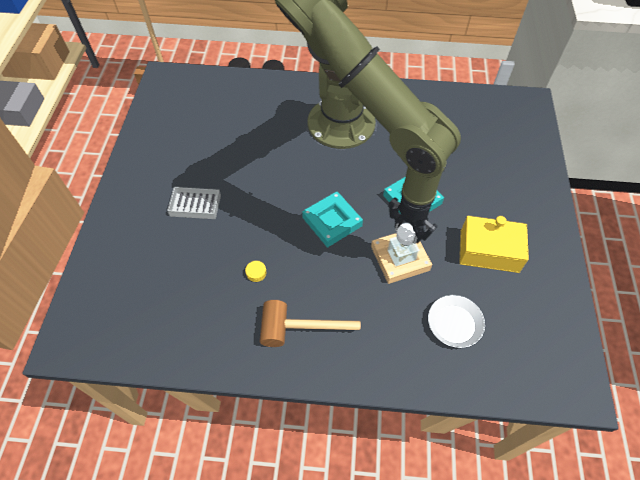

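```bash
python3 - <<'E'
from h import *
im=cv2.imread("pics/w8.png")
cv2.imwrite("pics/w8c.png",cv2.resize(im[155:305,235:445],None,fx=3.8,fy=3.8,interpolation=cv2.INTER_CUBIC))
E
```

```text
(no output)
```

View pics/w8c.png

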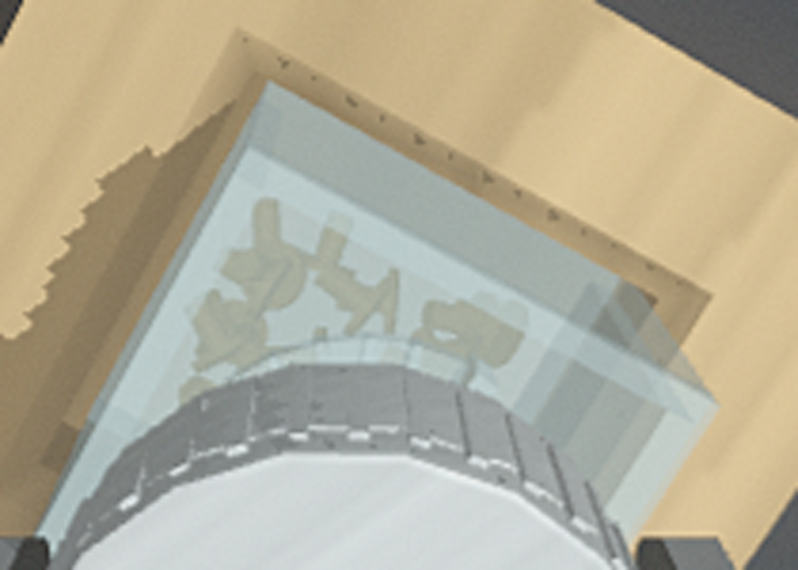

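```bash
python3 - <<'E'
from h import *
s=readout.observe(); C=cam("wrist",s); R=s["orientation"]; e=s["eef_pos"]
Q=onplane(C,np.array([[245,147],[717,404]])/3.8+[234.6,154.6],.08); d=Q[1]-Q[0]; L=np.linalg.norm(d)
print(L,np.degrees(np.arctan2(d[1],d[0]))%90); m=Q.mean(0); n=np.array([d[1],-d[0],0])/L
for k in(1,-1): print("jar centre", m+k*.031*n)
# cap in tool frame, cap top
Q=onplane(C,[[238,345],[413,345],[325,275],[325,434]],e[2]+.0242); print("cap",Q.mean(0))
E
```

```text
0.06212628043473173 24.75606186983026
jar centre [0.5198 0.2117 0.08  ]
jar centre [0.4938 0.268  0.08  ]
cap [0.5165 0.2127 0.1421]
```

```bash
python3 -c "
from h import *
print(bot.finish_job(), readout.observe()['clock'])"
```

```text
the job is handed in; nothing more can be done
the job is handed in; nothing more can be done
```

The jar is standing in the wooden pocket, and the arm is holding its cap level, with the underside about 2 cm above the mouth. I handed the job in at about 13.5 s. No verdict is reported.

I carried the jar by its cap, turned it to match the block and set it down. I then turned the cap 66° anticlockwise about its own axis, a few degrees past the 62° release point, and lifted it straight up.

Last checks:
- **Cap free:** the tool carries only -0.4 N, which is the weight of the cap alone. The pip did not move relative to the fingers, so the grip did not slip.
- **Jar seated:** with its shoulder taken at the seated height of 80 mm, the edge measures 62.1 mm against the true 62 mm. Its sides agree with the block to about 0.4°.
- **Position:** tool z is 0.118 m, which puts the cap's underside about 20 mm above the glass rim. The cap axis is about 1.5 mm from the measured jar centre, and the tool is vertical.
- **Other things on the slab:** in the final scene picture the mallet, tin, plate, yellow box and look-alikes look to be where they were. I judged that by eye, not by measurement.

One rough figure, a mean of the cap outline points, put the cap centre about 3–4 mm off. I set it aside because its side points are not on the cap's diameter; the front and back points of the same outline agree with the axis I used.

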